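# Find the rocking tin lid and press it home

## Task

One of the five white tin lids in the black tray is not on properly: push down near the edges of the lids with the closed fingertips until you find the one that rocks. Then push that lid fully home at its middle, and finish while still holding it pressed down with the fingertips. Nothing is to be picked up or pulled off, and leave the tape in the tray and everything else on the bench where it is.

Things in the scene. Friction and masses are not known exactly. Their poses are not given: they have to be found in the camera images.
- tray: black tray, 220 x 335 x 28 mm, 6 bays in 2 rows of 3 (rows 100 mm apart, 105 mm between neighbours along its y); origin under its centre. Five bays hold a tin, one the tape. Tins alike, fast in the tray, aluminium with a red band, 77 mm across; lids white discs, 82 mm across, 14 mm high, flat on top with a thin blue ring of 29 mm radius, 18 mm or more between lids
- bay_1 (a point): centre of bay 1 of the tray, 93 mm above the bench: the middle of the lid's top (its height true within 2 mm) if a tin stands in this bay. Every lid gives springily, 1 mm per 6 N, at most 2.5 mm; the four sound lids never tip
- bay_2 (a point): centre of bay 2 of the tray, 93 mm above the bench: the middle of the lid's top (its height true within 2 mm) if a tin stands in this bay. Pushed at its edge (28 mm or more from the middle) with 3 N or more the loose lid tips 6 degrees to that side, some 3 mm down there, and stays so; pushing there never seats it
- bay_3 (a point): centre of bay 3 of the tray, 93 mm above the bench: the middle of the lid's top (its height true within 2 mm) if a tin stands in this bay. Pushing the loose lid within 8 mm of its middle with 8 to 12 N seats and levels it
- bay_4 (a point): centre of bay 4 of the tray, 93 mm above the bench: the middle of the lid's top (its height true within 2 mm) if a tin stands in this bay
- bay_5 (a point): centre of bay 5 of the tray, 93 mm above the bench: the middle of the lid's top (its height true within 2 mm) if a tin stands in this bay
- bay_6 (a point): centre of bay 6 of the tray, 93 mm above the bench: the middle of the lid's top (its height true within 2 mm) if a tin stands in this bay
- lid_tip_a (a joint): how far the loose lid, in whichever bay it is, is tipped about the first of two level axes at right angles (rad): 0 level, about -0.11 to 0.11 while loose, within 0.015 once home. Which way the two axes point in the room is not known
- lid_tip_b (a joint): the same about the second axis
- lid_seat (a joint): how far the loose lid has gone down onto its tin (m): 0 loose, 0.003 fully home; it stays where it is pushed (about 6 N at its middle moves it); below 0 it is being pulled off
- lid_give (a joint): how far the loose lid is being pushed down on its springy seal (m): 0 when not pushed, 0.001 per 6 N, at most 0.0025; springs back when let go
- tape_mid (a point): roll of yellow tape lying flat in one of the bays, 82 mm across, 25 mm high, its hole 54 mm; the middle of it. Leave alone
- spray_a_mid (a point): red-capped spray can, 66 mm across, 190 mm high, standing; half-way up. Leave alone
- spray_b_mid (a point): blue-capped spray can, 66 mm across, 190 mm high, standing; half-way up. Leave alone
- jar_mid (a point): closed jar, 72 mm across, 85 mm high; half-way up. Leave alone
- roll_mid (a point): roll of cardboard-brown packing tape lying flat, 110 mm across, 48 mm high; its middle. Leave alone
- sander_mid (a point): cork sanding block, 120 x 65 x 30 mm; its middle. Leave alone
- scraper: spatula lying on the bench; origin at its underside, x along it. Leave alone
- driver: screwdriver lying on the bench; origin at its underside, x along it. Leave alone

How it is judged:
By the outcome, as a careful person would: the job done as asked, in the order asked, and still so for the second after the job is handed in, while the arm keeps its last pose, push and grip.
It also fails if it takes over 54 s, if anything falls off the work surface, if the arm or the gripper's body presses on something with over 40 N, if the wrist force passes 120 N, or if a joint passes its speed limit or range.

## Robot

A 7-joint arm with a two-finger parallel gripper is mounted at the origin on the work surface. World frame = base frame: x ahead of the robot, y to its left, z up, the work surface at z = 0. Lengths are in m, angles in rad, forces in N, time in s.
With the tool pointing down it reaches from about 0.4 to 0.85 m from the base axis. Payload 4.4 kg.
Tool frame: the origin (TCP) lies on the mounting face of the last link; the fingertips stand manip.tcp_to_tips ahead of it and the grasp point (between the pads) lies 180 mm ahead of it (manip.tcp_to_tips is the distance from the TCP to the fingertips, in m); z points along the fingers, x is the direction in which the jaws open and shut, and the axes are right-handed (so a half turn about z gives the same grasp; the last joint's range is limited). The gripper opens to 94 mm and grips with 3 to 60 N. Pads are 16 mm wide; open, the fingers measure 119 mm over their backs; the gripper's body (75 mm by 177 mm) begins 78 mm behind the grasp point.
Start: joints at [1.223, 0.628, 0.038, 1.517, -0.027, 0.996, -0.02], TCP at [0.181, -0.624, 0.405] pointing down, gripper open.
Joint ranges: [-3.06, 3.06], [-0.37, 2.12], [-1.25, 1.32], [0.18, 2.47], [-1.1, 4.24], [0.23, 1.98], [-2.94, 2.94]. Speed limits (rad/s): [2.57, 2.57, 3.14, 3.14, 3.14, 3.14, 3.14].

## Interface

Orientations are given as a unit quaternion [w, x, y, z].
In Python, from cell import manip, imaging, ticket gives the robot as it stands.
- The arm moves only by the tool step_arm, never from a script. Its argument "steps" is a list that holds one entry, the list of rows, each a list of 7 numbers: the opening, from -1 (shut) to 1 (fully open), then the shift along the tool's x, y, z each as a share of 1000 mm, from -1 to 1, then the turn, a rotation vector about the tool's x, y, z each as a share of pi rad, from -1 to 1. A call has exactly 5 rows; each row is the pose to reach, as a shift and turn from the pose measured when the call began, along the tool's axes at that moment, turning the shorter way round; what a row does not reach only later rows make up. A row lasts 1/8 s, in which the tool goes at most 62.5 mm and 10.7 degrees, less where a joint would pass 70% of its speed; a pose out of reach is approached as far as the arm can. A call with a number of a shift or a turn outside -1 to 1 is refused whole. A call with a gripper value outside its range is refused whole. The fingers move at their own pace and stop on an object; "squeeze" is the grip in N (left out, the last holds). Time passes only in rows, so rows that repeat a pose let the fingers close, or fill a call up. It gives the time, the measured TCP pose, the force and the opening at its end, in the units of the state.
- manip.observe(): the state, without advancing time (a new reading comes with each control period).
- imaging.read_camera(name): name is "scene" or "top" or "wrist"; returns the picture (480x640x3 uint8, blue, green, red); there is no depth.
- imaging.camera_info(name): a dict with "K" (3x3 intrinsics, pixels), "rvec" (rotation vector, rad) and "tvec" (3), from world to camera coordinates, as OpenCV has them; the wrist camera has in their place "hand_eye" (4x4, takes a point from camera to tool coordinates, whose origin is the TCP and whose axes are the tool frame's). Camera axes: x right, y down, z forward; pixel columns grow to the right and rows downward; lengths in m; the calibration is good to about 2 mm. The wrist camera is an equidistant fisheye: a pixel r from the principal point sees the ray r / f radians off the axis. A picture is of the moment at which its call begins: read the wrist's pose just before it. camera_info takes no time and is no camera call.
- ticket.hand_in(): hands the job in, once; it reports no verdict.
The state is a dict: "clock": time; "joints": joint angles; "joint_vel": joint speeds; "joint_torque": joint torques, N m; "position": TCP position; "ee_rot": TCP orientation; "wrist_force": force on the tool from outside, world axes, zero at the start; "ft_torque": the same for the moment, N m; "width": finger opening in m.
Only numpy, scipy, OpenCV 4.12 (cv2) and the standard library are available. Lean on these libraries where they do the work, as an engineer would, in place of code of your own. Each camera call takes 0.05 s, during which the arm holds its last target.

## Working session

There is one attempt and no reset: what is moved stays moved. The work goes in short steps, Python scripts to look and compute and a tool call to move; the robot and the scene stay as the last step left them, time stands still between calls to the robot, and variables do not carry over. Pictures are saved under pics/ and viewed, and the job is handed in when it is done.

Besides the shell and the picture viewer there is one more tool, called after "Call:" as a command line: name --argument value ..., lists and objects as JSON in quotes. step_arm: Moves the arm, as the interface text tells. Its arguments: {"type":"object","properties":{"steps":{"type":"array","items":{"type":"array","items":{"type":"array","items":{"type":"number"}}}},"squeeze":{"type":"number"}},"required":["steps"]}

```bash
mkdir -p pics; ls
python3 - <<'E'
from cell import manip, imaging, ticket
import cv2
s=manip.observe(); print(s, manip.tcp_to_tips)
for n in ["scene","top","wrist"]:
    print(n, imaging.camera_info(n)); cv2.imwrite(f"pics/{n}0.png", imaging.read_camera(n))
E
```

```text
pics
{'clock': 0.0, 'joints': array([ 1.22320213,  0.62935943,  0.03842344,  1.51831861, -0.02699977,
        0.99629147, -0.01999582]), 'joint_vel': array([-1.31196410e-03,  2.31948455e-03,  2.67323863e-04, -4.84906107e-04,
        7.06260856e-05, -1.90467260e-04,  8.41424418e-04]), 'joint_torque': array([-4.61393374e-04, -5.49723101e+01,  1.14395890e+00, -1.86631143e+01,
       -5.20294625e-02,  2.35059386e-02,  1.51830577e-04]), 'position': array([ 0.1807169 , -0.62408679,  0.40376062]), 'ee_rot': array([-5.53169407e-04,  7.99405407e-01, -6.00791254e-01, -7.47263974e-04]), 'wrist_force': array([0.24471211, 0.42882309, 0.42059029]), 'ft_torque': array([ 0.04378814,  0.01936016, -0.01405312]), 'width': 0.09411235548617132} 0.1992
scene {'K': array([[601.00175309,   0.        , 328.62724503],
       [  0.        , 601.00175309, 243.42908762],
       [  0.        ,   0.        ,   1.        ]]), 'rvec': array([ 1.09157258,  2.44900413, -0.97682772]), 'tvec': array([ 0.34670813, -0.20325381,  1.7487801 ])}
top {'K': array([[623.81932276,   0.        , 330.73391976],
       [  0.        , 623.81932276, 247.00351292],
       [  0.        ,   0.        ,   1.        ]]), 'rvec': array([ 2.14572678, -2.11941384,  0.19421061]), 'tvec': array([-0.02833339,  0.50843762,  1.56876431])}
wrist {'K': array([[371.64829954,   0.        , 318.91399047],
       [  0.        , 371.64829954, 241.18028975],
       [  0.        ,   0.        ,   1.        ]]), 'hand_eye': array([[ 9.99999525e-01,  9.04867686e-04, -3.62033173e-04,
        -5.86219429e-04],
       [-7.91241293e-04,  9.70649301e-01,  2.40498043e-01,
        -6.84713320e-02],
       [ 5.69026154e-04, -2.40497642e-01,  9.70649556e-01,
         2.01666056e-02],
       [ 0.00000000e+00,  0.00000000e+00,  0.00000000e+00,
         1.00000000e+00]])}
```

View pics/top0.png

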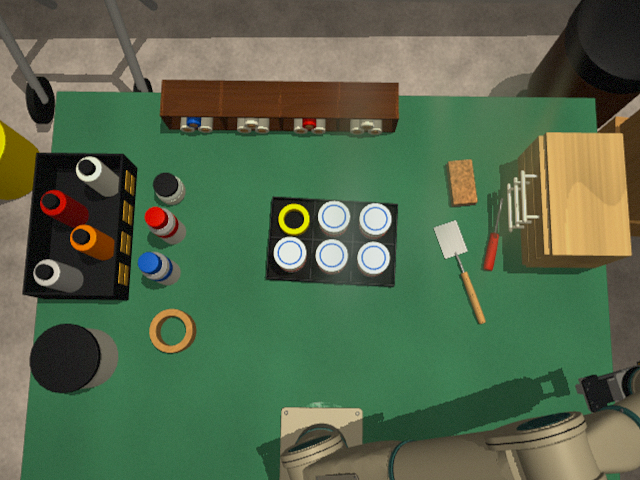

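View pics/scene0.png

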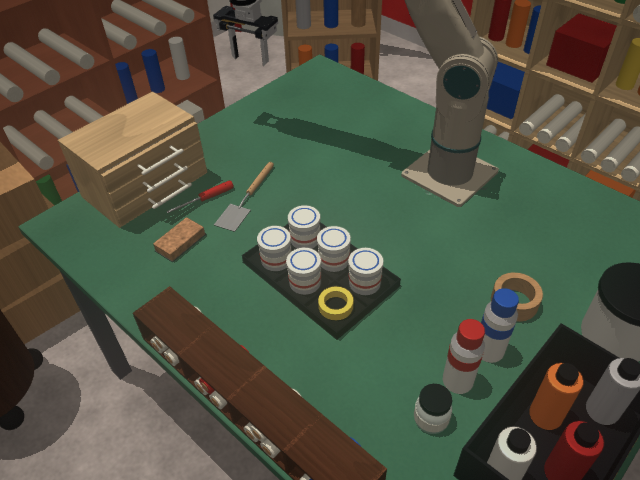

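View pics/wrist0.png

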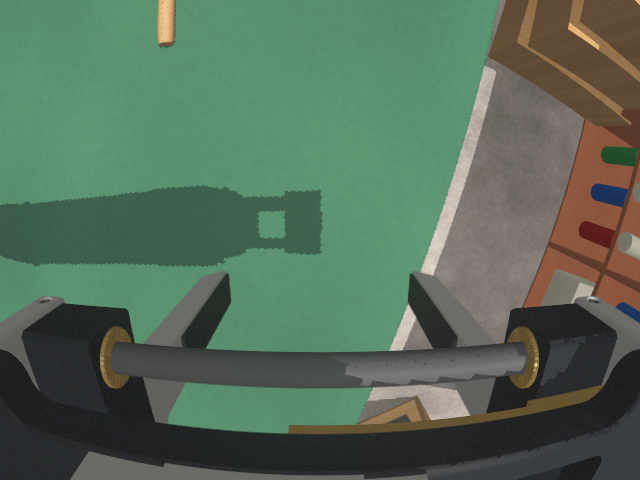

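The top view shows the tray with five lids at about (333,217), (375,219), (290,254), (331,255), (373,258) and the tape at (293,219). The arm is clear of the tray in every view. I'll measure the lid centres by the blue rings in both views.

```bash
cat > h.py <<'E'
import numpy as np, cv2
from scipy.spatial.transform import Rotation as R
def rings(img,box):
    hsv=cv2.cvtColor(img,cv2.COLOR_BGR2HSV)
    x0,y0,x1,y1=box
    m=cv2.inRange(hsv,(100,50,60),(135,255,255)); mm=np.zeros_like(m); mm[y0:y1,x0:x1]=m[y0:y1,x0:x1]
    mm=cv2.morphologyEx(mm,cv2.MORPH_CLOSE,np.ones((3,3)))
    n,l,st,c=cv2.connectedComponentsWithStats(mm)
    out=[]
    for i in range(1,n):
        if st[i,4]<30: continue
        pts=np.argwhere(l==i)[:,::-1].astype(np.float32)
        e=cv2.fitEllipse(cv2.convexHull(pts)); out.append((e[0],e[1],e[2]))
    return out
def cam(info):
    Rm=cv2.Rodrigues(info['rvec'])[0]; return info['K'],Rm,info['tvec']
def ray(info,p):
    K,Rm,t=cam(info); d=Rm.T@np.linalg.inv(K)@np.array([p[0],p[1],1.]); return -Rm.T@t,d/np.linalg.norm(d)
def onplane(info,p,z):
    o,d=ray(info,p); return o+d*(z-o[2])/d[2]
def tri(a,b):
    A=np.zeros((3,3));v=np.zeros(3)
    for o,d in(a,b):
        P=np.eye(3)-np.outer(d,d);A+=P;v+=P@o
    x=np.linalg.solve(A,v); return x,[np.linalg.norm((np.eye(3)-np.outer(d,d))@(x-o)) for o,d in(a,b)]
E
python3 - <<'E'
from h import *
from cell import imaging
it,is_=imaging.camera_info('top'),imaging.camera_info('scene')
T=rings(cv2.imread('pics/top0.png'),(265,195,400,290)); S=rings(cv2.imread('pics/scene0.png'),(240,195,405,340))
for e in T: print('T',np.round(e[0],1),np.round(e[1],1),np.round(onplane(it,e[0],.093),4))
for e in S: print('S',np.round(e[0],1),np.round(e[1],1),np.round(onplane(is_,e[0],.093),4))
for e in T:
    p=onplane(it,e[0],.093)
    f=min(S,key=lambda f:np.linalg.norm(onplane(is_,f[0],.093)-p))
    x,r=tri(ray(it,e[0]),ray(is_,f[0])); print(np.round(x,4),np.round(r,4))
E
```

```text
T [333.5 216. ] [23.5 24.5] [ 0.5801 -0.0279  0.093 ]
T [375.  218.3] [23.8 24.6] [ 0.5753 -0.1329  0.093 ]
T [289.4 252.3] [23.8 24.9] [0.4853 0.0814 0.093 ]
T [331.1 254.9] [24.1 24.6] [ 0.4802 -0.0229  0.093 ]
T [373.1 257.3] [24.4 24.8] [ 0.4755 -0.1282  0.093 ]
S [303.4 216.1] [17.2 24.3] [ 0.4725 -0.1228  0.093 ]
S [273.4 236.9] [18.3 25.2] [ 0.5728 -0.127   0.093 ]
S [333.4 237.4] [18.5 25.4] [ 0.4778 -0.0175  0.093 ]
S [303.2 259.7] [19.9 26.2] [ 0.5781 -0.022   0.093 ]
S [365.5 259.9] [19.8 26.1] [0.482 0.087 0.093]
[ 0.5786 -0.0256  0.0914] [0.0029 0.0029]
[ 0.5736 -0.1306  0.0919] [0.003 0.003]
[0.4835 0.0841 0.0927] [0.0032 0.0032]
[ 0.4786 -0.0206  0.092 ] [0.0029 0.0029]
[ 0.4737 -0.1258  0.0926] [0.003 0.003]
```

```bash
cat >> h.py <<'E'
YAW=np.arctan2(-0.0098,0.2099)
TX=np.array([np.cos(YAW),np.sin(YAW),0]); TY=np.array([-np.sin(YAW),np.cos(YAW),0])
RD=np.column_stack([-TY,-TX,[0,0,-1]])
def plan(s,p,n=1):
    q=np.array(s['ee_rot']); Rc=R.from_quat(q[[1,2,3,0]])
    d=Rc.inv().apply(np.array(p)-s['position']); w=(Rc.inv()*R.from_matrix(RD)).as_rotvec()
    print('pos',np.round(s['position'],4),'F',np.round(s['wrist_force'],2),'M',np.round(s['ft_torque'],2),'t',round(s['clock'],2))
    print('shift',np.round(d,4),'turn/pi',np.round(w/np.pi,4), 'deg',np.round(np.degrees(w),1))
E
python3 - <<'E'
from h import *
from cell import manip
print(np.degrees(YAW)); plan(manip.observe(),[.51,-.03,.40])
E
```

```text
-2.673135669969148
pos [ 0.1807 -0.6241  0.404 ] F [-0.04 -0.23  0.05] M [0.02 0.03 0.08] t 0.15
shift [-0.4791 -0.4815  0.0047] turn/pi [1.000e-04 5.000e-04 1.046e-01] deg [ 0.   0.1 18.8]
```

Call:
step_arm --steps '[[[-1, -0.042, -0.042, 0, 0, 0, 0.02], [-1, -0.084, -0.084, 0, 0, 0, 0.04], [-1, -0.126, -0.126, 0, 0, 0, 0.06], [-1, -0.168, -0.168, 0, 0, 0, 0.08], [-1, -0.21, -0.21, 0, 0, 0, 0.104]]]'

```text
clock: 0.78
position: [0.3247, -0.3623, 0.4042]
ee_rot: [0.0, -0.69, 0.724, 0.001]
wrist_force: [0.6, 0.5, 0.9]
width: 0.0476
```

Run:
```python
from h import *
from cell import manip
plan(manip.observe(),[.51,-.03,.40])
```

```text
pos [ 0.3247 -0.3623  0.4042] F [0.62 0.46 0.89] M [ 0.05 -0.06 -0.01] t 0.78
shift [-0.3407 -0.1693  0.0047] turn/pi [ 0.0001  0.0005 -0.0003] deg [ 0.   0.1 -0.1]
```

Call:
step_arm --steps '[[[-1, -0.055, -0.028, 0, 0, 0, 0], [-1, -0.11, -0.055, 0, 0, 0, 0], [-1, -0.165, -0.083, 0, 0, 0, 0], [-1, -0.22, -0.11, 0, 0, 0, 0], [-1, -0.27, -0.135, 0, 0, 0, 0]]]'

```text
clock: 1.4
position: [0.4731, -0.0968, 0.4047]
ee_rot: [0.001, -0.69, 0.723, 0.0]
wrist_force: [1.6, -0.5, -0.2]
width: 0.0004
```

Run:
```python
from h import *
from cell import manip,imaging
s=manip.observe()
cv2.imwrite('pics/w1.png',imaging.read_camera('wrist'))
np.savez('w1.npz',p=s['position'],q=s['ee_rot'])
plan(s,[.51,-.03,.40]); print(s['joint_vel'].round(3))
```

```text
pos [ 0.4731 -0.0968  0.4047] F [ 1.63 -0.54 -0.24] M [-0.01 -0.04 -0.02] t 1.4
shift [-0.0684 -0.0337  0.0048] turn/pi [-0.      0.0005  0.    ] deg [-0.   0.1  0. ]
[-0.829  0.157 -0.061 -0.282  0.031  0.116 -0.919]
```

View pics/w1.png

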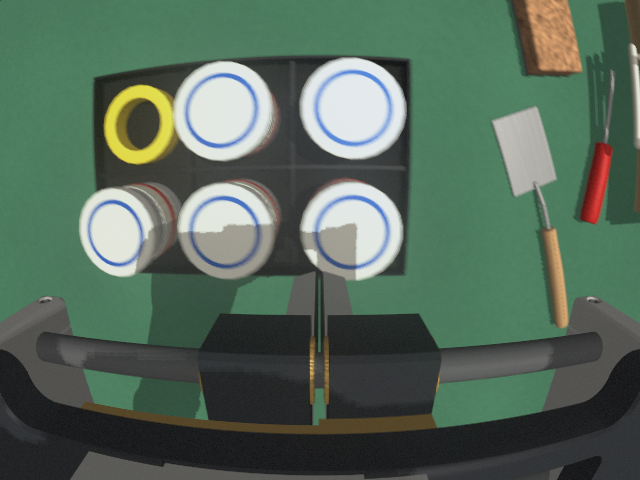

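The wrist picture shows all five blue-ringed lids at (222,110), (353,108), (118,231), (226,231), (352,230) and the shut fingertips at about (320,270). I'll turn these into world points.

```bash
cat >> h.py <<'E'
def wray(info,pos,q,p):
    K=info['K'];u=(np.array(p,float)-[K[0,2],K[1,2]])/[K[0,0],K[1,1]];th=np.linalg.norm(u)
    d=np.array([u[0]/th*np.sin(th),u[1]/th*np.sin(th),np.cos(th)])
    H=info['hand_eye'];q=np.array(q);Rc=R.from_quat(q[[1,2,3,0]]).as_matrix()
    return pos+Rc@H[:3,3], Rc@H[:3,:3]@d
def wcent(info,pos,q,e,z):  # ellipse contour -> plane -> circle centre
    pts=cv2.ellipse2Poly((int(0),0),(1000,1000),0,0,360,10)/1000.
    (c,a,ang)=e; t=np.radians(ang); M=np.array([[np.cos(t),-np.sin(t)],[np.sin(t),np.cos(t)]])
    P=[]
    for u in pts:
        px=np.array(c)+M@(u*np.array(a)/2); o,d=wray(info,pos,q,px); P.append(o+d*(z-o[2])/d[2])
    P=np.array(P); ce,r,_=cv2.fitEllipse(P[:,:2].astype(np.float32)*1000)
    return np.array(ce)/1000,np.array(r)/2
E
python3 - <<'E'
from h import *
from cell import imaging
w=np.load('w1.npz');i=imaging.camera_info('wrist')
for e in rings(cv2.imread('pics/w1.png'),(70,40,420,300)):
    c,r=wcent(i,w['p'],w['q'],e,.093); print(np.round(e[0],1),np.round(e[1],1),np.round(c,4),np.round(r,1))
E
```

```text
[352.9 107.5] [76.7 79.2] [ 0.575  -0.1273] [30.8 30.8]
[221.3 110.1] [71.7 77.1] [ 0.5799 -0.0228] [30.5 30.8]
[351.7 231.7] [74.1 75.8] [ 0.4753 -0.1228] [30.6 30.9]
[224.4 231.5] [69.8 73.2] [ 0.4804 -0.0179] [30.2 30.8]
[115.2 232.7] [54.2 67.6] [0.4849 0.0876] [30.3 30.9]
```

```bash
cat >> h.py <<'E'
C={'A':(.4745,-.1245),'B':(.4796,-.0195),'C':(.4843,.0855),'D':(.5744,-.129),'E':(.5794,-.024)}
def pt(k,r,h): return np.array([*C[k],.093+.1992+h])+r*TX
def go(k,r,h):
    from cell import manip; plan(manip.observe(),pt(k,r,h))
E
python3 -c "
from h import *
go('A',-.034,.007)"
```

```text
pos [ 0.4766 -0.0894  0.4047] F [2.92 5.26 0.74] M [ 0.37 -0.21  0.03] t 1.45
shift [0.0355 0.0352 0.1051] turn/pi [-0.0011  0.0021  0.0032] deg [-0.2  0.4  0.6]
```

Call:
step_arm --steps '[[[-1, 0.018, 0.018, 0.04, 0, 0, 0], [-1, 0.0355, 0.0352, 0.08, 0, 0, 0], [-1, 0.0355, 0.0352, 0.1, 0, 0, 0], [-1, 0.0355, 0.0352, 0.105, 0, 0, 0], [-1, 0.0355, 0.0352, 0.105, 0, 0, 0]]]'

```text
clock: 2.08
position: [0.4409, -0.1229, 0.2995]
ee_rot: [0.004, -0.694, 0.72, 0.001]
wrist_force: [-0.2, 0.1, 0.0]
width: 0.0006
```

```bash
python3 -c "
from h import *
go('A',-.034,-.001)"
```

```text
pos [ 0.4409 -0.1229  0.2995] F [-0.2   0.14  0.04] M [-0.04  0.   -0.03] t 2.08
shift [0.0001 0.0003 0.0083] turn/pi [-0.0011  0.0021  0.0033] deg [-0.2  0.4  0.6]
```

Call:
step_arm --steps '[[[-1, 0, 0, 0.004, 0, 0, 0], [-1, 0, 0, 0.006, 0, 0, 0], [-1, 0, 0, 0.007, 0, 0, 0], [-1, 0, 0, 0.008, 0, 0, 0], [-1, 0, 0, 0.008, 0, 0, 0]]]'

```text
clock: 2.7
position: [0.441, -0.1228, 0.2918]
ee_rot: [0.004, -0.694, 0.72, 0.001]
wrist_force: [-0.5, 0.7, 3.8]
width: 0.0007
```

```bash
python3 -c "
from h import *
go('A',-.034,-.001)"
```

```text
pos [ 0.441  -0.1228  0.2918] F [-0.49  0.67  3.82] M [ 0.09  0.13 -0.03] t 2.7
shift [0.0001 0.0005 0.0006] turn/pi [-0.0013  0.0021  0.0033] deg [-0.2  0.4  0.6]
```

Call:
step_arm --steps '[[[-1, 0, 0, 0.0005, 0, 0, 0], [-1, 0, 0, 0.001, 0, 0, 0], [-1, 0, 0, 0.0015, 0, 0, 0], [-1, 0, 0, 0.0018, 0, 0, 0], [-1, 0, 0, 0.0018, 0, 0, 0]]]'

```text
clock: 3.32
position: [0.4409, -0.1229, 0.2906]
ee_rot: [0.004, -0.694, 0.72, 0.001]
wrist_force: [-2.6, -0.0, 10.6]
width: 0.0004
```

```bash
python3 -c "
from h import *
go('A',.034,.005)"
```

```text
pos [ 0.4409 -0.1229  0.2906] F [-2.650e+00 -1.000e-02  1.063e+01] M [ 0.2   0.5  -0.02] t 3.33
shift [ 0.0007 -0.0676 -0.0063] turn/pi [-0.0014  0.0021  0.0033] deg [-0.3  0.4  0.6]
```

Call:
step_arm --steps '[[[-1, 0, 0, -0.012, 0, 0, 0], [-1, 0.0005, -0.034, -0.014, 0, 0, 0], [-1, 0.0007, -0.0676, -0.012, 0, 0, 0], [-1, 0.0007, -0.0676, -0.007, 0, 0, 0], [-1, 0.0007, -0.0676, -0.003, 0, 0, 0]]]'

```text
clock: 3.95
position: [0.5074, -0.126, 0.2935]
ee_rot: [0.003, -0.694, 0.72, 0.002]
wrist_force: [-0.2, -0.0, -0.4]
width: 0.0004
```

```bash
python3 -c "
from h import *
go('A',.034,-.003)"
```

```text
pos [ 0.5074 -0.126   0.2935] F [-0.18 -0.01 -0.42] M [0.05 0.04 0.05] t 3.95
shift [ 0.0001 -0.001   0.0043] turn/pi [-0.0008  0.0022  0.0033] deg [-0.1  0.4  0.6]
```

Call:
step_arm --steps '[[[-1, 0, -0.001, 0.001, 0, 0, 0], [-1, 0, -0.001, 0.002, 0, 0, 0], [-1, 0, -0.001, 0.0025, 0, 0, 0], [-1, 0, -0.001, 0.0028, 0, 0, 0], [-1, 0, -0.001, 0.0028, 0, 0, 0]]]'

```text
clock: 4.58
position: [0.5073, -0.126, 0.2912]
ee_rot: [0.003, -0.694, 0.72, 0.002]
wrist_force: [-2.4, 0.7, 7.6]
width: 0.0005
```

```bash
python3 -c "
from h import *
go('D',-.034,.003)"
```

```text
pos [ 0.5073 -0.126   0.2912] F [-2.43  0.69  7.62] M [0.18 0.88 0.  ] t 4.58
shift [ 0.0002 -0.0331 -0.004 ] turn/pi [-0.0001  0.0023  0.0031] deg [-0.   0.4  0.6]
```

Lid A is sound on both sides (about 6 N/mm, contact at the same height). Next is D.

Call:
step_arm --steps '[[[-1, 0, 0, -0.01, 0, 0, 0], [-1, 0.0002, -0.0331, -0.012, 0, 0, 0], [-1, 0.0002, -0.0331, -0.008, 0, 0, 0], [-1, 0.0002, -0.0331, -0.003, 0, 0, 0], [-1, 0.0002, -0.0331, -0.0015, 0, 0, 0]]]'

```text
clock: 5.2
position: [0.5393, -0.1274, 0.2921]
ee_rot: [0.002, -0.694, 0.72, 0.003]
wrist_force: [-0.8, 0.3, -0.6]
width: 0.0006
```

```bash
python3 -c "
from h import *
go('D',-.034,-.003)"
```

```text
pos [ 0.5393 -0.1274  0.2921] F [-0.79  0.33 -0.62] M [0.1  0.05 0.03] t 5.2
shift [-0.     -0.0011  0.0029] turn/pi [0.0006 0.0024 0.0031] deg [0.1 0.4 0.5]
```

Call:
step_arm --steps '[[[-1, 0, -0.001, 0.0005, 0, 0, 0], [-1, 0, -0.001, 0.001, 0, 0, 0], [-1, 0, -0.001, 0.0015, 0, 0, 0], [-1, 0, -0.001, 0.002, 0, 0, 0], [-1, 0, -0.001, 0.002, 0, 0, 0]]]'

```text
clock: 5.82
position: [0.5403, -0.1275, 0.2901]
ee_rot: [0.002, -0.694, 0.72, 0.003]
wrist_force: [-0.4, -0.2, -0.0]
width: -0.0
```

```bash
python3 -c "
from h import *
go('D',.034,.004)"
```

```text
pos [ 0.5403 -0.1275  0.2901] F [-0.36 -0.16 -0.03] M [ 0.02 -0.03  0.  ] t 5.83
shift [ 0.0005 -0.0681 -0.0062] turn/pi [0.0006 0.0024 0.0031] deg [0.1 0.4 0.5]
```

Call:
step_arm --steps '[[[-1, 0, 0, 0.0005, 0, 0, 0], [-1, 0, 0, 0.001, 0, 0, 0], [-1, 0, 0, 0.0015, 0, 0, 0], [-1, 0, 0, 0.002, 0, 0, 0], [-1, 0, 0, 0.002, 0, 0, 0]]]'

```text
clock: 6.45
position: [0.5403, -0.1275, 0.2881]
ee_rot: [0.002, -0.694, 0.72, 0.003]
wrist_force: [-2.1, 0.0, 0.2]
width: 0.0004
```

```bash
python3 -c "
from h import *
go('D',.034,.006)"
```

```text
pos [ 0.5403 -0.1275  0.2881] F [-2.08  0.02  0.17] M [ 0.01  0.11 -0.01] t 6.45
shift [ 0.0005 -0.0681 -0.0102] turn/pi [0.0006 0.0024 0.003 ] deg [0.1 0.4 0.5]
```

Run:
```python
from cell import imaging
import cv2
a=imaging.read_camera('scene')[180:320,220:420]; cv2.imwrite('pics/s2.png',cv2.resize(a,None,fx=4,fy=4,interpolation=cv2.INTER_CUBIC))
cv2.imwrite('pics/w2.png',imaging.read_camera('wrist'))
```

```text
(no output)
```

View pics/s2.png

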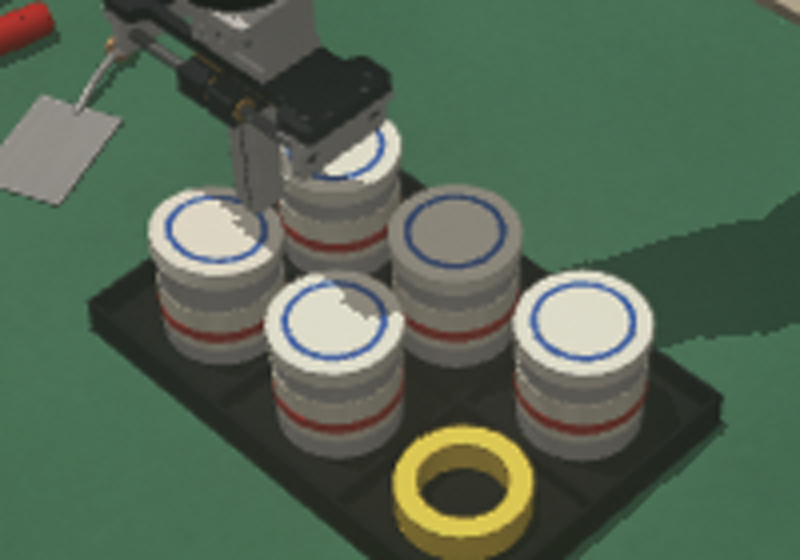

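View pics/w2.png

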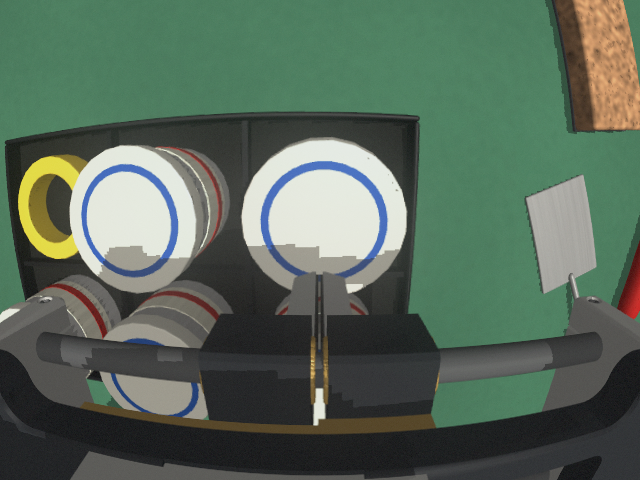

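The wrist view shows the closed tips on D's near edge, with the tip end at about (320,280), just outside the blue ring. That edge is low. I'll keep pressing to find contact.

Call:
step_arm --steps '[[[-1, 0, 0, 0.0004, 0, 0, 0], [-1, 0, 0, 0.0008, 0, 0, 0], [-1, 0, 0, 0.001, 0, 0, 0], [-1, 0, 0, 0.0012, 0, 0, 0], [-1, 0, 0, 0.0012, 0, 0, 0]]]'

```text
clock: 7.18
position: [0.5404, -0.1275, 0.2871]
ee_rot: [0.002, -0.694, 0.72, 0.003]
wrist_force: [-0.9, -0.5, 5.5]
width: 0.0008
```

```bash
python3 -c "
from h import *
go('D',.034,.007)"
```

```text
pos [ 0.5404 -0.1275  0.2871] F [-0.94 -0.5   5.46] M [ 0.08  0.25 -0.  ] t 7.17
shift [ 0.0005 -0.0681 -0.0122] turn/pi [0.0005 0.0023 0.003 ] deg [0.1 0.4 0.5]
```

D's near edge first resists at 88.8 mm, 4.4 mm lower than A's. I'll test the opposite edge to confirm that it rocks.

Call:
step_arm --steps '[[[-1, 0, 0, -0.016, 0, 0, 0], [-1, 0.0005, -0.035, -0.018, 0, 0, 0], [-1, 0.0005, -0.0675, -0.017, 0, 0, 0], [-1, 0.0005, -0.0675, -0.014, 0, 0, 0], [-1, 0.0005, -0.0675, -0.013, 0, 0, 0]]]'

```text
clock: 7.8
position: [0.607, -0.1306, 0.2998]
ee_rot: [0.002, -0.694, 0.72, 0.004]
wrist_force: [-0.0, 0.5, 0.7]
width: 0.0004
```

Call:
step_arm --steps '[[[-1, 0, 0, 0.0015, 0, 0, 0], [-1, 0, 0, 0.0025, 0, 0, 0], [-1, 0, 0, 0.0035, 0, 0, 0], [-1, 0, 0, 0.004, 0, 0, 0], [-1, 0, 0, 0.004, 0, 0, 0]]]'

```text
clock: 8.43
position: [0.607, -0.1306, 0.2959]
ee_rot: [0.002, -0.694, 0.72, 0.004]
wrist_force: [0.4, 0.2, -0.6]
width: 0.0008
```

```bash
python3 -c "
from h import *
go('D',.034,-.004)"
```

```text
pos [ 0.607  -0.1306  0.2959] F [ 0.36  0.24 -0.63] M [-0.02 -0.02 -0.01] t 8.43
shift [ 0.     -0.0014  0.0076] turn/pi [0.0011 0.0024 0.003 ] deg [0.2 0.4 0.5]
```

Call:
step_arm --steps '[[[-1, 0, -0.001, 0.001, 0, 0, 0], [-1, 0, -0.001, 0.0015, 0, 0, 0], [-1, 0, -0.001, 0.002, 0, 0, 0], [-1, 0, -0.001, 0.0025, 0, 0, 0], [-1, 0, -0.001, 0.0025, 0, 0, 0]]]'

```text
clock: 9.05
position: [0.608, -0.1306, 0.2933]
ee_rot: [0.001, -0.694, 0.72, 0.004]
wrist_force: [-0.3, 0.4, -0.2]
width: 0.0001
```

```bash
python3 -c "
from h import *
go('D',.034,-.004)"
```

```text
pos [ 0.608  -0.1306  0.2933] F [-0.26  0.39 -0.2 ] M [-0.02 -0.05  0.01] t 9.05
shift [ 0.     -0.0004  0.0051] turn/pi [0.0011 0.0024 0.003 ] deg [0.2 0.4 0.5]
```

Call:
step_arm --steps '[[[-1, 0, 0, 0.0006, 0, 0, 0], [-1, 0, 0, 0.0012, 0, 0, 0], [-1, 0, 0, 0.0018, 0, 0, 0], [-1, 0, 0, 0.0024, 0, 0, 0], [-1, 0, 0, 0.0024, 0, 0, 0]]]'

```text
clock: 9.68
position: [0.6079, -0.1305, 0.2908]
ee_rot: [0.001, -0.694, 0.72, 0.004]
wrist_force: [-0.0, 0.1, 1.0]
width: 0.0004
```

```bash
python3 -c "
from h import *
go('D',.034,-.004)"
```

```text
pos [ 0.6079 -0.1305  0.2908] F [-0.    0.13  0.96] M [ 0.03 -0.06  0.03] t 9.68
shift [ 0.0001 -0.0004  0.0026] turn/pi [0.0011 0.0024 0.003 ] deg [0.2 0.4 0.5]
```

Call:
step_arm --steps '[[[-1, 0, 0, 0.0004, 0, 0, 0], [-1, 0, 0, 0.0008, 0, 0, 0], [-1, 0, 0, 0.0012, 0, 0, 0], [-1, 0, 0, 0.0015, 0, 0, 0], [-1, 0, 0, 0.0015, 0, 0, 0]]]'

```text
clock: 10.3
position: [0.6079, -0.1306, 0.2893]
ee_rot: [0.001, -0.694, 0.72, 0.004]
wrist_force: [0.9, 0.1, 0.6]
width: 0.0004
```

```bash
python3 -c "
from h import *
go('D',.034,-.004)"
```

```text
pos [ 0.6079 -0.1306  0.2893] F [0.92 0.07 0.65] M [ 0.04 -0.09  0.02] t 10.3
shift [ 0.     -0.0005  0.0011] turn/pi [0.0011 0.0024 0.003 ] deg [0.2 0.4 0.5]
```

Call:
step_arm --steps '[[[-1, 0, 0, 0.0004, 0, 0, 0], [-1, 0, 0, 0.0008, 0, 0, 0], [-1, 0, 0, 0.0012, 0, 0, 0], [-1, 0, 0, 0.0015, 0, 0, 0], [-1, 0, 0, 0.0015, 0, 0, 0]]]'

```text
clock: 10.92
position: [0.608, -0.1305, 0.288]
ee_rot: [0.002, -0.694, 0.72, 0.004]
wrist_force: [0.1, -1.1, 2.9]
width: 0.0001
```

```bash
python3 -c "
from h import *
go('D',.034,-.004)"
```

```text
pos [ 0.608  -0.1305  0.288 ] F [ 0.07 -1.08  2.87] M [ 0.1   0.06 -0.03] t 10.93
shift [ 0.0001 -0.0004 -0.0002] turn/pi [0.001  0.0024 0.003 ] deg [0.2 0.4 0.5]
```

Call:
step_arm --steps '[[[-1, 0, 0, 0.0003, 0, 0, 0], [-1, 0, 0, 0.0006, 0, 0, 0], [-1, 0, 0, 0.0006, 0, 0, 0], [-1, 0, 0, -0.012, 0, 0, 0], [-1, -0.02, -0.04, -0.06, 0, 0, 0]]]'

```text
clock: 11.55
position: [0.6439, -0.1155, 0.3437]
ee_rot: [-0.002, -0.692, 0.722, 0.007]
wrist_force: [1.7, -0.4, 0.5]
width: 0.0003
```

Run:
```python
from h import *
from cell import imaging,manip
it,is_=imaging.camera_info('top'),imaging.camera_info('scene')
a=imaging.read_camera('scene');cv2.imwrite('pics/s3f.png',a)
cv2.imwrite('pics/s3.png',cv2.resize(a[180:320,220:420],None,fx=4,fy=4,interpolation=cv2.INTER_CUBIC))
s=manip.observe();w=imaging.read_camera('wrist');cv2.imwrite('pics/w3.png',w)
for f in('scene0','s3f'):
  for e in rings(cv2.imread(f'pics/{f}.png'),(240,195,405,340)): print(f,np.round(e[0],1),np.round(e[1],1),round(e[1][0]/e[1][1],3),round(e[2]))
print(s['position'],s['wrist_force'])
```

```text
scene0 [303.4 216.1] [17.2 24.3] 0.708 87
scene0 [273.4 236.9] [18.3 25.2] 0.725 86
scene0 [333.4 237.4] [18.5 25.4] 0.729 92
scene0 [303.2 259.7] [19.9 26.2] 0.761 88
scene0 [365.5 259.9] [19.8 26.1] 0.759 94
s3f [303.4 216. ] [17.4 24.3] 0.716 88
s3f [273.4 237.5] [19.  25.2] 0.754 73
s3f [333.4 237.4] [18.5 25.4] 0.729 92
s3f [303.2 259.7] [19.6 26.2] 0.748 86
s3f [365.5 259.9] [19.7 26.3] 0.75 92
[ 0.65273727 -0.11061456  0.35263279] [7.8638682  3.12481429 4.88088027]
```

View pics/s3.png

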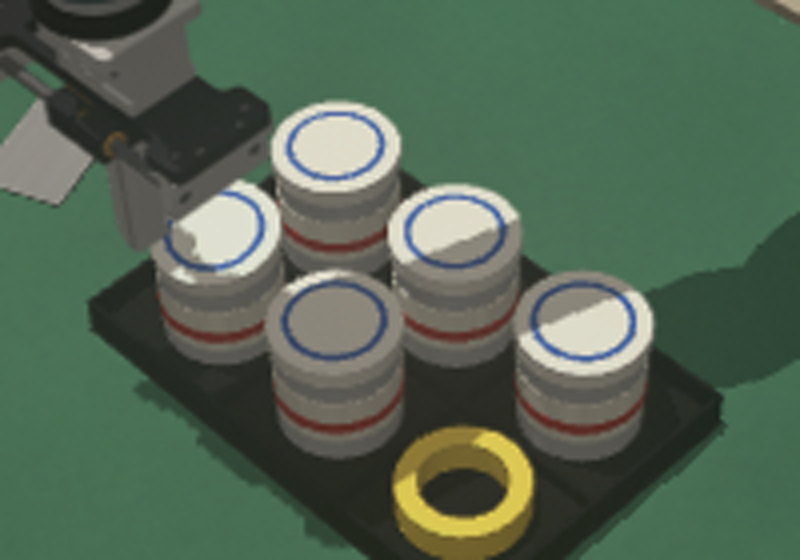

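View pics/w3.png

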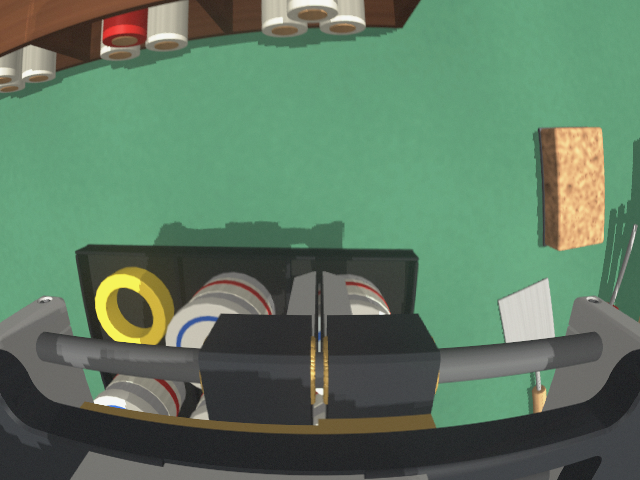

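D is the loose lid. Its near edge rested low, the far edge then gave about 3 mm with almost no force, and in the scene view its ring (at (273,237)) has turned from 86° to 73° while the others are unchanged. Next I go above its middle.

```bash
python3 -c "
from h import *
C['D']=(.5746,-.1283)
go('D',.002,.007)"
```

```text
pos [ 0.6516 -0.1107  0.351 ] F [ 1.19  1.29 -0.35] M [0.07 0.04 0.05] t 11.65
shift [0.0206 0.0749 0.0509] turn/pi [-0.0031  0.0028  0.0042] deg [-0.6  0.5  0.8]
```

Call:
step_arm --steps '[[[-1, 0.01, 0.037, 0, -0.001, 0.001, 0.002], [-1, 0.0206, 0.0749, 0.02, -0.003, 0.003, 0.004], [-1, 0.0206, 0.0749, 0.04, -0.003, 0.003, 0.004], [-1, 0.0206, 0.0749, 0.051, -0.003, 0.003, 0.004], [-1, 0.0206, 0.0749, 0.051, -0.003, 0.003, 0.004]]]'

```text
clock: 12.28
position: [0.5767, -0.1282, 0.2985]
ee_rot: [-0.0, -0.691, 0.723, 0.0]
wrist_force: [-0.8, 0.4, 0.5]
width: 0.0005
```

Run:
```python
from h import *
from cell import imaging,manip
C['D']=(.5746,-.1283)
go('D',.002,0)
w=imaging.read_camera('wrist');cv2.imwrite('pics/w4.png',w)
```

```text
pos [ 0.5767 -0.1282  0.2985] F [-0.81  0.41  0.48] M [-0.07 -0.01  0.03] t 12.28
shift [0.0002 0.0001 0.0063] turn/pi [ 0.0003 -0.0002  0.0003] deg [ 0.  -0.   0.1]
```

View pics/w4.png

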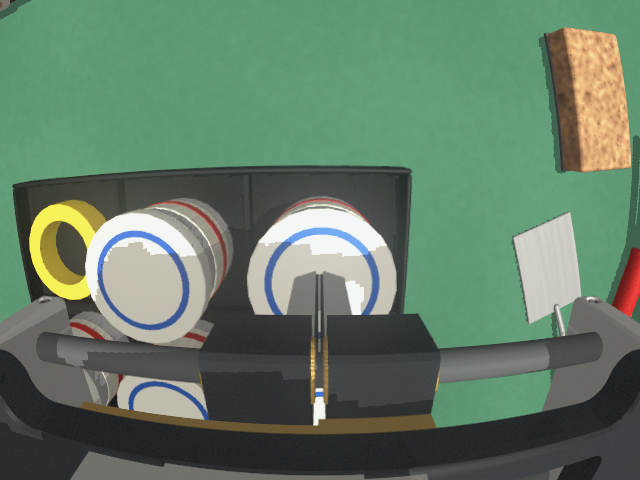

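The tips at (320,275) are centred between the ring's sides (265 and 380), so I push the middle.

Call:
step_arm --steps '[[[-1, 0, 0, 0.003, 0, 0, 0], [-1, 0, 0, 0.0045, 0, 0, 0], [-1, 0, 0, 0.006, 0, 0, 0], [-1, 0, 0, 0.007, 0, 0, 0], [-1, 0, 0, 0.007, 0, 0, 0]]]'

```text
clock: 12.95
position: [0.5769, -0.1283, 0.2922]
ee_rot: [-0.0, -0.691, 0.723, -0.0]
wrist_force: [-2.1, -0.3, 1.3]
width: 0.0004
```

Run:
```python
from h import *
C['D']=(.5746,-.1283)
go('D',.002,-.004)
```

```text
pos [ 0.5769 -0.1283  0.2922] F [-2.12 -0.33  1.26] M [0.09 0.21 0.01] t 12.95
shift [0.0001 0.0003 0.004 ] turn/pi [ 0.     -0.0002  0.0003] deg [ 0.  -0.   0.1]
```

Call:
step_arm --steps '[[[-1, 0, 0, 0.0005, 0, 0, 0], [-1, 0, 0, 0.001, 0, 0, 0], [-1, 0, 0, 0.0015, 0, 0, 0], [-1, 0, 0, 0.002, 0, 0, 0], [-1, 0, 0, 0.002, 0, 0, 0]]]'

```text
clock: 13.58
position: [0.5766, -0.1282, 0.2903]
ee_rot: [-0.0, -0.691, 0.723, 0.0]
wrist_force: [-2.2, 0.3, 5.1]
width: 0.0007
```

Run:
```python
from h import *
C['D']=(.5746,-.1283)
go('D',.002,-.004)
```

```text
pos [ 0.5766 -0.1282  0.2903] F [-2.22  0.32  5.11] M [0.12 0.61 0.06] t 13.57
shift [0.0002 0.     0.0021] turn/pi [ 0.0002 -0.0002  0.0003] deg [ 0.  -0.   0.1]
```

Call:
step_arm --steps '[[[-1, 0, 0, 0.0005, 0, 0, 0], [-1, 0, 0, 0.001, 0, 0, 0], [-1, 0, 0, 0.0015, 0, 0, 0], [-1, 0, 0, 0.002, 0, 0, 0], [-1, 0, 0, 0.002, 0, 0, 0]]]'

```text
clock: 14.2
position: [0.5766, -0.1282, 0.2887]
ee_rot: [-0.0, -0.691, 0.723, 0.0]
wrist_force: [-1.6, -0.1, 4.4]
width: 0.0005
```

Run:
```python
from h import *
C['D']=(.5746,-.1283)
go('D',.002,-.004)
```

```text
pos [ 0.5766 -0.1282  0.2887] F [-1.62 -0.13  4.45] M [0.21 0.56 0.01] t 14.2
shift [ 0.0002 -0.      0.0005] turn/pi [ 0.0002 -0.0002  0.0003] deg [ 0.  -0.   0.1]
```

Call:
step_arm --steps '[[[-1, 0, 0, 0.0005, 0, 0, 0], [-1, 0, 0, 0.0008, 0, 0, 0], [-1, 0, 0, 0.0012, 0, 0, 0], [-1, 0, 0, 0.0015, 0, 0, 0], [-1, 0, 0, 0.0015, 0, 0, 0]]]'

```text
clock: 14.82
position: [0.5765, -0.1283, 0.2877]
ee_rot: [-0.0, -0.691, 0.723, -0.0]
wrist_force: [-1.3, 0.0, 6.7]
width: 0.0006
```

Run:
```python
from h import *
C['D']=(.5746,-.1283)
go('D',.002,-.004)
```

```text
pos [ 0.5765 -0.1283  0.2877] F [-1.28  0.01  6.65] M [0.13 0.64 0.02] t 14.82
shift [ 0.0001 -0.0001 -0.0005] turn/pi [ 0.0001 -0.0002  0.0003] deg [ 0. -0.  0.]
```

Call:
step_arm --steps '[[[-1, 0, 0, 0.0005, 0, 0, 0], [-1, 0, 0, 0.0008, 0, 0, 0], [-1, 0, 0, 0.001, 0, 0, 0], [-1, 0, 0, 0.0012, 0, 0, 0], [-1, 0, 0, 0.0012, 0, 0, 0]]]'

```text
clock: 15.45
position: [0.5765, -0.1283, 0.2874]
ee_rot: [-0.0, -0.691, 0.723, -0.0]
wrist_force: [-2.8, 1.1, 9.4]
width: 0.0006
```

Run:
```python
from h import *
C['D']=(.5746,-.1283)
go('D',.002,-.004)
```

```text
pos [ 0.5765 -0.1283  0.2874] F [-2.81  1.06  9.42] M [ 0.16  0.78 -0.05] t 15.45
shift [ 0.     -0.0001 -0.0008] turn/pi [ 0.     -0.0002  0.0003] deg [ 0. -0.  0.]
```

Call:
step_arm --steps '[[[-1, 0, 0, 0.0009, 0, 0, 0], [-1, 0, 0, 0.001, 0, 0, 0], [-1, 0, 0, 0.0012, 0, 0, 0], [-1, 0, 0, 0.0012, 0, 0, 0], [-1, 0, 0, 0.0012, 0, 0, 0]]]'

```text
clock: 16.08
position: [0.5764, -0.1284, 0.2872]
ee_rot: [-0.0, -0.691, 0.723, -0.0]
wrist_force: [-3.2, 1.7, 9.4]
width: 0.0006
```

Run:
```python
from h import *
from cell import imaging
C['D']=(.5746,-.1283)
go('D',.002,-.004)
a=imaging.read_camera('scene');cv2.imwrite('pics/s5.png',cv2.resize(a[180:320,220:420],None,fx=4,fy=4,interpolation=cv2.INTER_CUBIC))
go('D',.002,-.004)
cv2.imwrite('pics/w5.png',imaging.read_camera('wrist'))
go('D',.002,-.004)
```

```text
pos [ 0.5764 -0.1284  0.2872] F [-3.2   1.7   9.35] M [ 0.22  0.83 -0.02] t 16.07
shift [-0.     -0.0002 -0.001 ] turn/pi [-0.0001 -0.0002  0.0002] deg [-0. -0.  0.]
pos [ 0.5764 -0.1283  0.2871] F [-3.06  0.24  9.85] M [0.23 0.85 0.04] t 16.12
shift [ 0.     -0.0002 -0.0011] turn/pi [-0.     -0.0002  0.0003] deg [-0. -0.  0.]
pos [ 0.5764 -0.1284  0.2871] F [-3.32  1.28  9.21] M [0.23 0.84 0.03] t 16.18
shift [ 0.     -0.0001 -0.0011] turn/pi [-0.     -0.0001  0.0002] deg [-0. -0.  0.]
```

View pics/s5.png

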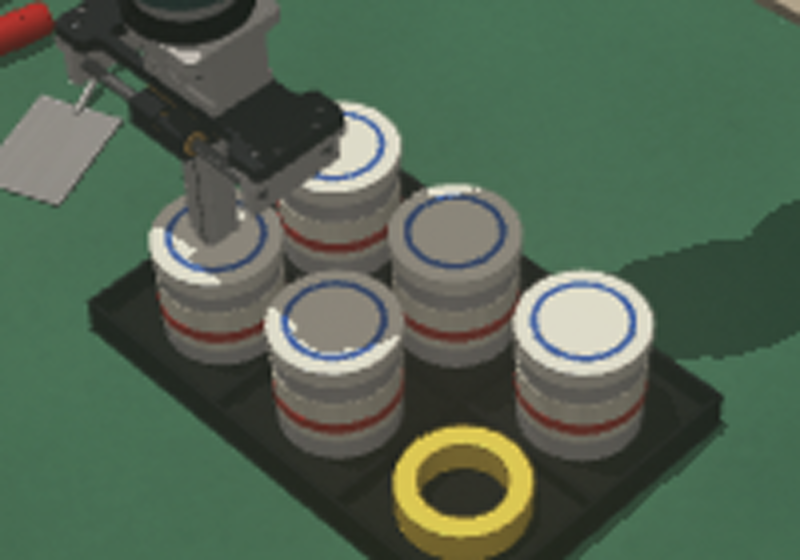

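View pics/w5.png

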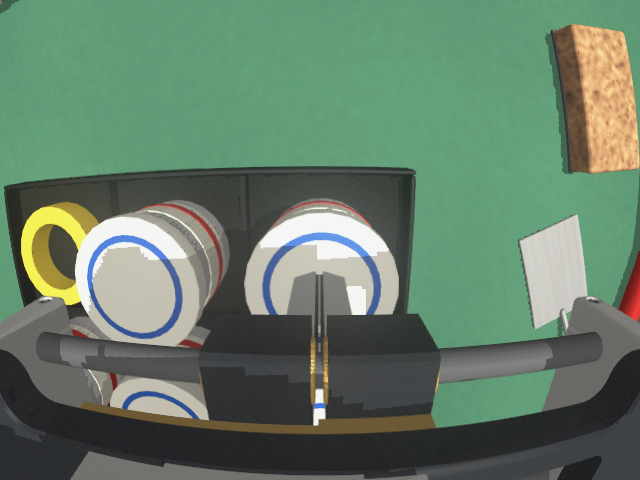

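The push holds at about 9.5 N. I'll press slightly harder, then lift clear briefly to check the lid visually before the final hold.

Call:
step_arm --steps '[[[-1, 0, 0, 0.0014, 0, 0, 0], [-1, 0, 0, 0.0016, 0, 0, 0], [-1, 0, 0, 0.0017, 0, 0, 0], [-1, 0, 0, 0.0017, 0, 0, 0], [-1, 0, 0, 0.0017, 0, 0, 0]]]'

```text
clock: 16.8
position: [0.5764, -0.1284, 0.2867]
ee_rot: [0.0, -0.691, 0.723, -0.0]
wrist_force: [-4.2, 1.5, 12.0]
width: 0.0005
```

Call:
step_arm --steps '[[[-1, 0, 0, -0.01, 0, 0, 0], [-1, 0, 0, -0.05, 0, 0, 0], [-1, 0.05, -0.02, -0.07, 0, 0, 0], [-1, 0.1, -0.04, -0.08, 0, 0, 0], [-1, 0.1, -0.04, -0.08, 0, 0, 0]]]'

```text
clock: 17.42
position: [0.6118, -0.2357, 0.3678]
ee_rot: [-0.001, -0.688, 0.726, -0.003]
wrist_force: [0.0, 1.2, -0.0]
width: 0.0001
```

Run:
```python
from h import *
from cell import imaging,manip
a=imaging.read_camera('scene');cv2.imwrite('pics/s6f.png',a)
cv2.imwrite('pics/s6.png',cv2.resize(a[180:320,220:420],None,fx=4,fy=4,interpolation=cv2.INTER_CUBIC))
for e in rings(a,(240,195,405,340)): print(np.round(e[0],1),np.round(e[1],1),round(e[1][0]/e[1][1],3),round(e[2]))
C['D']=(.5746,-.1283)
go('D',.001,.005)
```

```text
[303.4 216. ] [17.1 24.4] 0.7 87
[273.6 237.9] [18.3 25.4] 0.723 83
[333.5 237.5] [18.3 25.3] 0.724 90
[303.2 259.7] [19.9 26.2] 0.759 89
[365.5 259.9] [19.8 26.3] 0.751 94
pos [ 0.6116 -0.2324  0.3669] F [0.24 0.35 0.01] M [0.09 0.05 0.02] t 17.48
shift [-0.1023  0.0412  0.0694] turn/pi [-0.0005 -0.0005 -0.001 ] deg [-0.1 -0.1 -0.2]
```

View pics/s6.png

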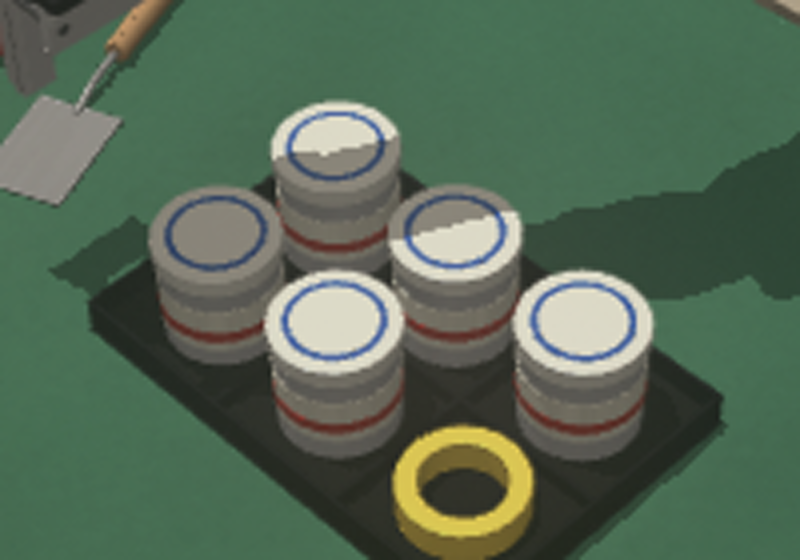

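D is level again. Its ring angle is 83°, in line with its neighbours, its aspect is back to 0.723, and its centre sits 1 px (about 3 mm) lower than at the start. Back to the middle to press and hold.

Call:
step_arm --steps '[[[-1, -0.05, 0.02, 0, 0, 0, 0], [-1, -0.1023, 0.041, 0.02, 0, 0, 0], [-1, -0.1023, 0.041, 0.045, 0, 0, 0], [-1, -0.1023, 0.041, 0.065, 0, 0, -0.001], [-1, -0.1023, 0.041, 0.07, 0, 0, -0.001]]]'

```text
clock: 18.1
position: [0.575, -0.1264, 0.2952]
ee_rot: [-0.001, -0.691, 0.723, 0.001]
wrist_force: [-0.6, 0.1, -0.3]
width: 0.0006
```

Run:
```python
from h import *
C['D']=(.5746,-.1283)
go('D',.001,-.004)
```

```text
pos [ 0.575  -0.1264  0.2952] F [-0.63  0.15 -0.28] M [ 0.01 -0.    0.01] t 18.1
shift [ 0.0019 -0.0007  0.007 ] turn/pi [ 0.0005 -0.0001  0.0007] deg [ 0.1 -0.   0.1]
```

Call:
step_arm --steps '[[[-1, 0.0019, -0.001, 0.003, 0, 0, 0], [-1, 0.0019, -0.001, 0.005, 0, 0, 0], [-1, 0.0019, -0.001, 0.0065, 0, 0, 0], [-1, 0.0019, -0.001, 0.0075, 0, 0, 0], [-1, 0.0019, -0.001, 0.008, 0, 0, 0]]]'

```text
clock: 18.73
position: [0.5761, -0.1285, 0.2879]
ee_rot: [-0.0, -0.691, 0.723, 0.0]
wrist_force: [-1.1, 0.8, 5.8]
width: 0.0004
```

Run:
```python
from h import *
C['D']=(.5746,-.1283)
go('D',.001,-.004)
```

```text
pos [ 0.5761 -0.1285  0.2879] F [-1.06  0.76  5.82] M [0.12 0.2  0.02] t 18.73
shift [-0.0001  0.0005 -0.0003] turn/pi [ 0.0002 -0.0001  0.0007] deg [ 0.  -0.   0.1]
```

Call:
step_arm --steps '[[[-1, 0, 0, 0.0007, 0, 0, 0], [-1, 0, 0, 0.001, 0, 0, 0], [-1, 0, 0, 0.0013, 0, 0, 0], [-1, 0, 0, 0.0013, 0, 0, 0], [-1, 0, 0, 0.0013, 0, 0, 0]]]'

```text
clock: 19.35
position: [0.5761, -0.1285, 0.2876]
ee_rot: [-0.0, -0.691, 0.723, 0.0]
wrist_force: [-1.6, 0.5, 7.8]
width: 0.0005
```

Run:
```python
from h import *
from cell import imaging
C['D']=(.5746,-.1283)
go('D',.001,-.004)
imaging.read_camera('scene')
go('D',.001,-.004)
```

```text
pos [ 0.5761 -0.1285  0.2876] F [-1.64  0.55  7.85] M [0.17 0.5  0.06] t 19.35
shift [-0.0001  0.0005 -0.0006] turn/pi [ 0.0001 -0.0001  0.0006] deg [ 0.  -0.   0.1]
pos [ 0.5761 -0.1285  0.2876] F [-2.    1.04  7.22] M [ 0.17  0.55 -0.03] t 19.4
shift [-0.0001  0.0005 -0.0006] turn/pi [ 0.0001 -0.0001  0.0007] deg [ 0.  -0.   0.1]
```

Call:
step_arm --steps '[[[-1, 0, 0, 0.0012, 0, 0, 0], [-1, 0, 0, 0.0014, 0, 0, 0], [-1, 0, 0, 0.0016, 0, 0, 0], [-1, 0, 0, 0.0016, 0, 0, 0], [-1, 0, 0, 0.0016, 0, 0, 0]]]'

```text
clock: 20.02
position: [0.576, -0.1285, 0.2872]
ee_rot: [0.0, -0.691, 0.723, -0.0]
wrist_force: [-2.2, 0.6, 9.0]
width: 0.0007
```

Run:
```python
from h import *
from cell import imaging,manip
C['D']=(.5746,-.1283)
go('D',.001,-.004)
cv2.imwrite('pics/t7.png',imaging.read_camera('top'))
go('D',.001,-.004)
```

```text
pos [ 0.576  -0.1285  0.2872] F [-2.23  0.57  8.97] M [ 0.19  0.67 -0.01] t 20.02
shift [-0.0002  0.0004 -0.001 ] turn/pi [-0.0001 -0.      0.0006] deg [-0.  -0.   0.1]
pos [ 0.576  -0.1285  0.2872] F [-2.77  1.8   9.89] M [0.2  0.61 0.03] t 20.07
shift [-0.0002  0.0004 -0.001 ] turn/pi [-0.0001 -0.      0.0006] deg [-0.  -0.   0.1]
```

View pics/t7.png

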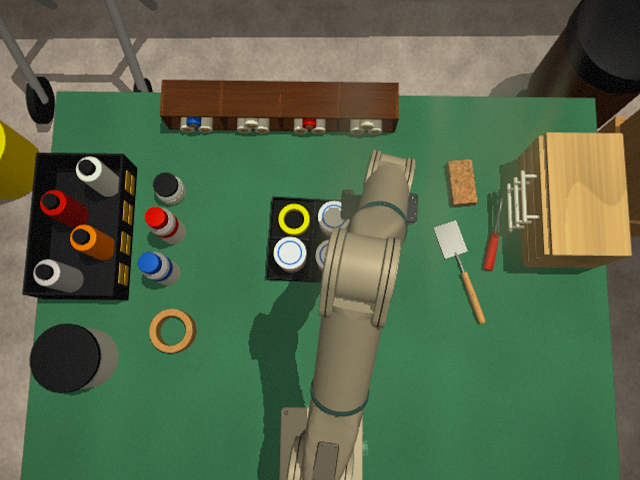

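The top view shows everything else where it was (tape at (293,219), spatula, block, cans, brown roll). The lid is held at about 9–10 N, so I hand in.

```bash
python3 -c "
from cell import ticket
print(ticket.hand_in())"
```

```text
the job is handed in; nothing more can be done
None
```

The loose lid was the far-right one, at about (0.575, -0.128). I pushed it home at its middle and handed in at about 20 s, with the closed tips still pressing on it.

- **Finding it:** I pushed two of the five lids, each at two opposite edges. The near-right lid was sound on both sides (about 6 N/mm). The far-right lid's near edge was about 4 mm low. Its far edge then gave about 3 mm with almost no force, and the scene camera showed it tipped. I stopped there, so the other three lids were not pushed.
- **Seating it:** It slid down at about 5–7 N and then came up against a firm stop, peaking at 12 N, the top of the stated 8–12 N range. I lifted clear for one look: its ring matched its neighbours again and sat about 3 mm lower than at the start. I then pressed the middle again.
- **Final state:** The last readings were 9–10 N down. The top view showed nothing moved where it could be seen, but the arm hid part of the tray.
- **What disagreed:**
  - The top and scene cameras differed by about 6 mm sideways, so I averaged them with the wrist camera. The tips looked centred to within a few millimetres.
  - A sideways force of 2–4 N showed during pushes on both lids, and I did not track down its cause.

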